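# Take the tall tape roll off its post and stand it in the tray

## Task

Two rolls of tape sit on the posts of the wooden tape stand. Slide the taller, slimmer roll straight up off its post, carry it to the shallow wooden tray and lower it right down to the tray floor before letting go, so that it stands on its end there. Leave the wider, flatter roll on its post.

Things in the scene. Friction and masses are not known exactly. Their poses are not given: they have to be found in the camera images.
- tall_roll_center (a point): The tall, slim roll of tan paper tape on a cardboard core: 54 mm outer diameter, 48 mm high, bore 28 mm, about 0.08 kg. The point is its centre (on the axis, half-way up), z along its axis. At the start it stands upright round one of the two posts (either), resting on the stand's base, its top 14 mm below the post's tip.
- flat_roll_center (a point): The flat, wide roll of the same tape: 78 mm outer diameter, 24 mm high, bore 28 mm. The point is its centre, half-way up. It sits round the other post and stays there.
- tape_stand: Wooden tape stand, screwed to the bench: a flat board 110 mm (its x) by 240 mm (its y) by 18 mm thick, with two upright round posts of 16 mm diameter at y = +60 and -60 mm that end 80 mm above the bench. Origin at the centre of the board's underside, on the bench; z up.
- tray_in (a point): Shallow open tray of light wood with a cork-brown floor, fixed to the bench: 200 by 200 mm outside, walls 8 mm thick, rim 36 mm above the bench. The point is the centre of its inner floor, 8 mm above the bench; x and y run along its sides, z up. It lies on the other side (left or right) from the tape stand.
There are look-alikes about, which are no part of the job. Leave any purple or turquoise look-alike of the part that bears tall_roll_center alone.

How it is judged:
By the outcome, as a careful person would: the job done as asked, in the order asked, and still so for the second after the job is handed in, with the robot touching nothing.
It also fails if it takes over 38 s, if anything falls off the work surface, if the arm or the gripper's body presses on something with over 40 N, if the wrist force passes 120 N, or if a joint passes its speed limit or range.

## Robot

A 6-joint arm with a two-finger parallel gripper is mounted at the origin on the work surface. World frame = base frame: x ahead of the robot, y to its left, z up, the work surface at z = 0. Lengths are in m, angles in degrees, forces in N, time in s.
With the tool pointing down it reaches from about 0.35 to 0.875 m from the base axis. Payload 4.2 kg.
Tool frame: the origin (TCP) lies midway between the tips of the shut fingers; the grasp point (between the pads) lies 19 mm behind it; z points along the fingers, y is the direction in which the jaws open and shut (so a half turn about z gives the same grasp; the last joint's range is limited). The gripper opens to 87 mm and grips with 3 to 60 N. Pads are 19 mm wide; open, the fingers measure 117 mm over their backs; the gripper's body (75 mm by 190 mm) begins 51 mm behind the grasp point.
Start: joints at [-59.725, 22.042, 0.453, 0, -68.411, -14.817], TCP at [0.167, -0.602, 0.223] pointing down, gripper open.
Joint ranges: [-179.83, 179.83], [-69.29, 118.12], [-61.27, 80.66], [-181.25, 117.63], [-171.15, -9.14], [-177.46, 177.46]. Speed limits (degrees/s): [159.86, 159.86, 180, 180, 180, 180].

## Interface

Orientations are given as a 3x3 rotation matrix whose columns are the frame's x, y, z axes.
In Python, from station import r gives the robot as it stands.
- The arm moves only by the tool play_rows, never from a script. Its argument "commands" is a list that holds one entry, the list of rows, each a list of 7 numbers: the shift along the world's x, y, z in m, then the turn, a rotation vector about the world's x, y, z in rad, then the closure, from 0 (fully open) to 1 (shut). A call has 1 to 5 rows; each row is the pose to reach, as a shift and turn from the pose commanded when the call began; what a row does not reach only later rows make up. A row lasts 1/10 s, in which the tool goes at most 50 mm and 8.59 degrees, less where a joint would pass 70% of its speed; a pose out of reach is approached as far as the arm can. A call with a gripper value outside its range is refused whole. The fingers move at their own pace and stop on an object; the grip force is fixed at half the most. Time passes only in rows, so rows that repeat a pose let the fingers close. It gives the time, the measured TCP pose, the force and the opening at its end, in the units of the state.
- r.sense(): the state, without advancing time (a new reading comes with each control period).
- r.capture(name): name is "scene" or "top" or "wrist"; returns a dict with "image" (384x512x3 uint8, red, green, blue), "range_z" (384x512 float32, m along the optical axis (not along the pixel's ray), 0 where there is no reading), "intrinsics" (3x3 intrinsics, pixels), "extrinsics" (4x4, takes a point from camera to world coordinates); the wrist camera has in their place "mount" (4x4, takes a point from camera to tool coordinates, whose origin is the TCP and whose axes are the flange's). Camera axes: x right, y up, looking along -z (the intrinsics and any distortion apply to the point x, -y, -z); pixel columns grow to the right and rows downward; lengths in m; the calibration is good to about 2 mm. The wrist camera is an equidistant fisheye: a pixel r from the principal point sees the ray r / f radians off the axis. A picture is of the moment at which its call begins: read the wrist's pose just before it.
- r.finish_job(): hands the job in, once; it reports no verdict.
The state is a dict: "time_s": time; "joints": joint angles; "joint_velocities": joint speeds; "effort": joint torques, N m; "tcp_pos": TCP position; "ee_rot": TCP orientation; "wrist_force": force on the tool from outside, world axes, zero at the start; "moment": the same for the moment, N m; "gripper_width": opening from 0.0 (shut) to 1.0 (fully open).
Only numpy, scipy, OpenCV 4.12 (cv2) and the standard library are available. Lean on these libraries where they do the work, as an engineer would, in place of code of your own. Each camera call takes 0.05 s, during which the arm holds its last target. There are 200 camera calls.

## Working session

There is one attempt and no reset: what is moved stays moved. The work goes in short steps, Python scripts to look and compute and a tool call to move; the robot and the scene stay as the last step left them, time stands still between calls to the robot, and variables do not carry over. Pictures are saved under pics/ and viewed, about 8 in all and at most 12, crops included, and the job is handed in when it is done.

Besides the shell and the picture viewer there is one more tool, called after "Request:" by a JSON object that holds its "method" and its "body". play_rows: Moves the arm, as the interface text tells. Its arguments: {"type":"object","properties":{"commands":{"type":"array","items":{"type":"array","items":{"type":"array","items":{"type":"number"}}}}},"required":["commands"]}

```bash
ls; mkdir -p pics; python3 - <<'E'
from station import r
import cv2,numpy as np
s=r.sense();print({k:np.round(s[k],3).tolist() for k in s})
for n in("scene","top"):
    c=r.capture(n);cv2.imwrite(f"pics/{n}1.png",c["image"][:,:,::-1])
    np.savez(f"{n}1.npz",**c);print(n,c["intrinsics"].round(1).tolist(),c["extrinsics"].round(3).tolist(),[k for k in c])
E
```

```text
pics
{'time_s': 0.0, 'joints': [-59.726, 22.092, 0.378, -0.03, -68.411, -14.816], 'joint_velocities': [0.032, -0.03, 0.084, 0.021, 0.037, -0.073], 'effort': [-0.002, -39.066, 18.74, 4.22, 0.011, -0.0], 'tcp_pos': [0.166, -0.602, 0.221], 'ee_rot': [[-0.964, -0.266, -0.001], [-0.266, 0.964, 0.002], [0.0, 0.002, -1.0]], 'wrist_force': [-0.261, -0.334, 0.98], 'moment': [0.007, -0.041, -0.009], 'gripper_width': 1.002}
scene [[377.7, 0.0, 251.2], [0.0, 377.7, 197.3], [0.0, 0.0, 1.0]] [[-0.821, -0.479, 0.312, 0.861], [0.572, -0.694, 0.439, 0.364], [0.006, 0.538, 0.843, 0.789], [0.0, 0.0, 0.0, 1.0]] ['image', 'range_z', 'intrinsics', 'extrinsics']
top [[428.3, 0.0, 262.4], [0.0, 428.3, 193.0], [0.0, 0.0, 1.0]] [[-0.023, 0.985, -0.173, 0.443], [-1.0, -0.025, -0.005, -0.004], [-0.009, 0.173, 0.985, 0.799], [0.0, 0.0, 0.0, 1.0]] ['image', 'range_z', 'intrinsics', 'extrinsics']
```

View pics/scene1.png

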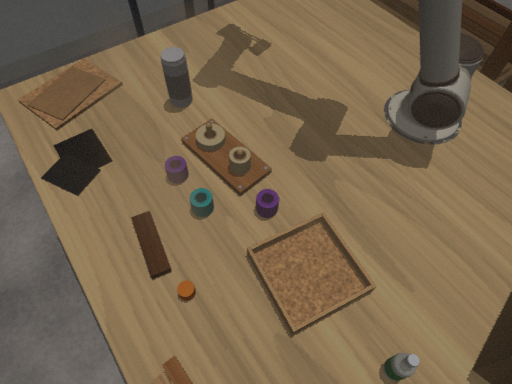

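View pics/top1.png

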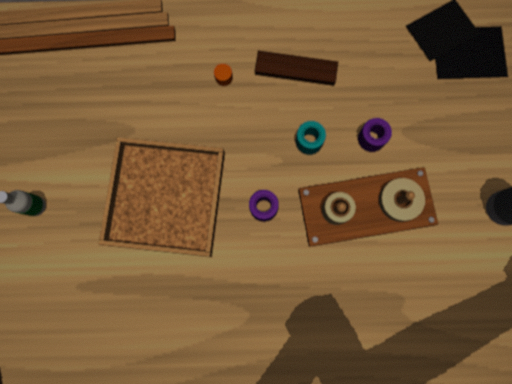

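The top view shows the tall roll at about (340,208) and the flat roll at (403,199). The tray centre is near (164,197), with a purple decoy at (264,205) between them. Next I'll measure with depth.

```bash
cat > h.py <<'E'
import numpy as np,cv2
def cloud(c):
    K=c["intrinsics"];z=c["range_z"];v,u=np.mgrid[:z.shape[0],:z.shape[1]]
    p=np.stack([(u-K[0,2])/K[0,0]*z,-(v-K[1,2])/K[1,1]*z,-z],-1)
    E=c["extrinsics"];w=p@E[:3,:3].T+E[:3,3];w[z<=0]=np.nan;return w
E
python3 - <<'E'
import numpy as np,cv2
from h import *
for n in("top","scene"):
    c=dict(np.load(n+"1.npz"));w=cloud(c)
    t=w[205,340] if n=="top" else None
    W=w.reshape(-1,3);W=W[~np.isnan(W[:,0])]
    if n=="top": c0=w[198:218,330:350].reshape(-1,3);c0=np.nanmedian(c0,0)[:2];b0=np.nanmedian(w[190:208,393:413].reshape(-1,3),0)[:2]; d0=np.nanmedian(w[195:215,254:274].reshape(-1,3),0)[:2]
    print(n,c0,b0,d0)
    for nm,q,lo,hi,R in(("tallring",c0,.055,.074,.045),("tallpost",c0,.075,.09,.03),("flatring",b0,.034,.05,.06),("flatpost",b0,.075,.09,.03),("decoy",d0,.035,.08,.05)):
        m=(np.hypot(*(W[:,:2]-q).T)<R)&(W[:,2]>lo)&(W[:,2]<hi);P=W[m]
        if len(P)>4:
            print(nm,len(P),P.mean(0).round(4),(P.min(0)).round(3),P.max(0).round(3))
            if "ring" in nm or nm=="decoy": print("  minEncl",cv2.minEnclosingCircle(P[:,:2].astype(np.float32)), "z med",np.median(P[:,2]))
    for nm,px in (("floor",(164,197)),):
        if n=="top":
            print(nm,w[px[1],px[0]])
            m=(W[:,2]>.028)&(W[:,2]<.045)&(np.hypot(*(W[:,:2]-w[197,164,:2]).T)<.16);P=W[m]
    if n=="scene":
        m=(W[:,2]>.028)&(W[:,2]<.045)&(np.hypot(*(W[:,:2]-t0).T)<.16);P=W[m]
    else: t0=w[197,164,:2]
    print("tray",len(P),cv2.minAreaRect(P[:,:2].astype(np.float32)))
E
```

```text
top [ 0.5438593 -0.1324973] [ 0.55824916 -0.2474256 ] [ 0.55986051 -0.00105961]
tallring 617 [ 0.5441 -0.1324  0.0643] [ 0.518 -0.159  0.055] [ 0.572 -0.106  0.074]
  minEncl ((0.5449074506759644, -0.13295163214206696), 0.02688104845583439) z med 0.0645413815497552
tallpost 56 [ 0.5432 -0.1331  0.0775] [ 0.536 -0.14   0.075] [ 0.55  -0.128  0.082]
flatring 1293 [ 0.5587 -0.2492  0.0405] [ 0.521 -0.289  0.034] [ 0.597 -0.212  0.05 ]
  minEncl ((0.5598657727241516, -0.2505374252796173), 0.03911738470196724) z med 0.040492833683513973
flatpost 59 [ 0.5603 -0.2509  0.0774] [ 0.554 -0.259  0.075] [ 0.568 -0.244  0.081]
decoy 553 [ 0.5551 -0.001   0.0462] [ 0.529 -0.027  0.035] [0.582 0.025 0.051]
  minEncl ((0.5555562376976013, -0.0010512867011129856), 0.026987697929143906) z med 0.04646428624762322
floor [0.5801364  0.18578072 0.00595309]
tray 2086 ((0.5785070657730103, 0.1834249347448349), (0.20070835947990417, 0.20020565390586853), 82.47386932373047)
scene [ 0.5438593 -0.1324973] [ 0.55824916 -0.2474256 ] [ 0.55986051 -0.00105961]
tallring 295 [ 0.5468 -0.1276  0.0633] [ 0.519 -0.158  0.055] [ 0.571 -0.104  0.074]
  minEncl ((0.5443392992019653, -0.13002154231071472), 0.028331611305475235) z med 0.06365826891134241
tallpost 21 [ 0.5446 -0.1305  0.0771] [ 0.537 -0.137  0.075] [ 0.551 -0.124  0.079]
flatring 468 [ 0.562  -0.2437  0.04  ] [ 0.522 -0.288  0.034] [ 0.599 -0.21   0.05 ]
  minEncl ((0.559516966342926, -0.24814321100711823), 0.039814598858356476) z med 0.04008948516416766
flatpost 18 [ 0.5614 -0.2488  0.077 ] [ 0.554 -0.255  0.075] [ 0.567 -0.243  0.081]
decoy 326 [0.5577 0.003  0.045 ] [ 0.53  -0.024  0.035] [0.583 0.028 0.05 ]
  minEncl ((0.556144118309021, 0.0010328686330467463), 0.027274133637547493) z med 0.04577058221143149
tray 1563 ((0.5744412541389465, 0.15594735741615295), (0.259216845035553, 0.2010616958141327), 82.4385986328125)
```

Request:
{"method": "play_rows", "body": {"commands": [[[0.03,0.038,0,0,0,0,0],[0.06,0.075,0,0,0,-0.03,0],[0.09,0.112,0,0,0,-0.07,0],[0.12,0.15,0,0,0,-0.1,0],[0.15,0.187,0,0,0,-0.14,0]]]}}

```text
time_s: 0.6
tcp_pos: [0.3172, -0.4135, 0.2222]
ee_rot: [[-0.992, -0.128, -0.0], [-0.128, 0.992, 0.001], [0.0, 0.001, -1.0]]
wrist_force: [0.9, -0.8, 0.3]
gripper_width: 1.002
```

Request:
{"method": "play_rows", "body": {"commands": [[[0.03,0.037,0,0,0,0,0],[0.06,0.074,0,0,0,0,0],[0.09,0.112,0,0,0,0,0],[0.12,0.149,0,0,0,0,0],[0.15,0.187,0,0,0,0,0]]]}}

```text
time_s: 1.1
tcp_pos: [0.4673, -0.2265, 0.2224]
ee_rot: [[-0.992, -0.13, -0.0], [-0.13, 0.992, 0.0], [0.0, 0.0, -1.0]]
wrist_force: [0.5, -1.4, 0.2]
gripper_width: 1.0
```

Request:
{"method": "play_rows", "body": {"commands": [[[0.026,0.032,0,0,0,0,0],[0.052,0.064,-0.01,0,0,0,0],[0.078,0.096,-0.03,0,0,0,0],[0.078,0.096,-0.05,0,0,0,0],[0.078,0.096,-0.05,0,0,0,0]]]}}

```text
time_s: 1.6
tcp_pos: [0.5428, -0.1311, 0.169]
ee_rot: [[-0.991, -0.131, -0.008], [-0.131, 0.991, 0.001], [0.008, 0.002, -1.0]]
wrist_force: [-0.4, -0.3, -0.1]
gripper_width: 1.0
```

```bash
cat >> h.py <<'E'
def wcloud(c,s):
    K=c["intrinsics"];z=c["range_z"];v,u=np.mgrid[:z.shape[0],:z.shape[1]]
    a=(u-K[0,2])/K[0,0];b=(v-K[1,2])/K[1,1];t=np.hypot(a,b);k=np.where(t>1e-6,np.tan(np.minimum(t,1.5))/np.maximum(t,1e-6),1)
    p=np.stack([a*k*z,-b*k*z,-z],-1);M=c["mount"];R=np.array(s["ee_rot"])
    w=(p@M[:3,:3].T+M[:3,3])@R.T+np.array(s["tcp_pos"]);w[(z<=0)|(t>1.4)]=np.nan;return w
E
python3 - <<'E'
from station import r
from h import *
s=r.sense();c=r.capture("wrist");print(np.round(s["tcp_pos"],4),np.round(s["ee_rot"],3).tolist())
cv2.imwrite("pics/w1.png",c["image"][:,:,::-1])
w=wcloud(c,s);W=w.reshape(-1,3);W=W[~np.isnan(W[:,0])]
for nm,q,lo,hi,R in(("ring",(.5448,-.132),.06,.072,.045),("post",(.544,-.132),.075,.09,.03)):
    P=W[(np.hypot(*(W[:,:2]-q).T)<R)&(W[:,2]>lo)&(W[:,2]<hi)]
    print(nm,len(P),len(P) and (P.mean(0).round(4),P.min(0).round(3),P.max(0).round(3),cv2.minEnclosingCircle(P[:,:2].astype(np.float32))))
E
```

```text
[ 0.5428 -0.1311  0.169 ] [[-0.991, -0.131, -0.008], [-0.131, 0.991, 0.001], [0.008, 0.002, -1.0]]
ring 1952 (array([ 0.5431, -0.1333,  0.067 ]), array([ 0.518, -0.16 ,  0.06 ]), array([ 0.571, -0.107,  0.072]), ((0.5445383787155151, -0.13365858793258667), 0.02699870429933071))
post 240 (array([ 0.5423, -0.134 ,  0.0796]), array([ 0.535, -0.142,  0.075]), array([ 0.551, -0.126,  0.083]), ((0.5432134866714478, -0.1339787393808365), 0.00803158339112997))
```

View pics/w1.png

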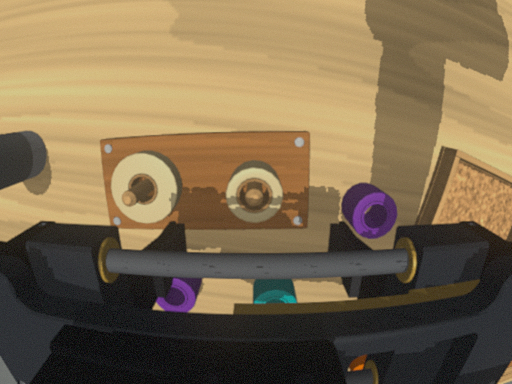

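The wrist view shows the tall roll at (254,193), centred between the fingers. Its measured centre of about (0.5445, -0.133) agrees with the top view, so I'll descend.

Request:
{"method": "play_rows", "body": {"commands": [[[0,-0.001,-0.02,0,0,0,0],[0,-0.001,-0.045,0,0,0,0],[0,-0.001,-0.07,0,0,0,0],[0,-0.001,-0.09,0,0,0,0],[0,-0.001,-0.095,0,0,0,0]]]}}

```text
time_s: 2.15
tcp_pos: [0.5433, -0.1343, 0.0767]
ee_rot: [[-0.992, -0.128, -0.003], [-0.128, 0.992, -0.0], [0.003, 0.0, -1.0]]
wrist_force: [0.7, 0.3, 0.1]
gripper_width: 1.003
```

Request:
{"method": "play_rows", "body": {"commands": [[[0,0,-0.01,0,0,0,0],[0,0,-0.025,0,0,0,0],[0,0,-0.04,0,0,0,0],[0,0,-0.048,0,0,0,0],[0,0,-0.048,0,0,0,0]]]}}

```text
time_s: 2.65
tcp_pos: [0.5444, -0.1336, 0.0293]
ee_rot: [[-0.992, -0.129, -0.001], [-0.129, 0.992, -0.0], [0.001, -0.0, -1.0]]
wrist_force: [-0.6, -0.9, -0.3]
gripper_width: 0.999
```

Request:
{"method": "play_rows", "body": {"commands": [[[0,0,0,0,0,0,0.3],[0,0,0,0,0,0,0.5],[0,0,0,0,0,0,0.8],[0,0,0,0,0,0,0.8],[0,0,0,0,0,0,0.8]]]}}

```text
time_s: 3.15
tcp_pos: [0.5447, -0.1333, 0.0298]
ee_rot: [[-0.992, -0.129, 0.001], [-0.129, 0.992, 0.0], [-0.001, -0.0, -1.0]]
wrist_force: [0.3, -0.5, 0.3]
gripper_width: 0.627
```

Request:
{"method": "play_rows", "body": {"commands": [[[0,0,0,0,0,0,0.8],[0,0,0,0,0,0,0.8],[0,0,0,0,0,0,0.8],[0,0,0.003,0,0,0,0.8],[0,0,0.006,0,0,0,0.8]]]}}

```text
time_s: 3.65
tcp_pos: [0.5443, -0.1334, 0.0354]
ee_rot: [[-0.992, -0.129, -0.001], [-0.129, 0.992, 0.0], [0.001, 0.0, -1.0]]
wrist_force: [0.9, -0.1, -0.5]
gripper_width: 0.605
```

Request:
{"method": "play_rows", "body": {"commands": [[[0,0,0.015,0,0,0,0.8],[0,0,0.03,0,0,0,0.8],[0,0,0.045,0,0,0,0.8],[0,0,0.06,0,0,0,0.8],[0,0,0.075,0,0,0,0.8]]]}}

```text
time_s: 4.15
tcp_pos: [0.5444, -0.1334, 0.1111]
ee_rot: [[-0.992, -0.129, -0.0], [-0.129, 0.992, 0.0], [0.0, 0.0, -1.0]]
wrist_force: [0.6, -0.2, -1.2]
gripper_width: 0.612
```

Request:
{"method": "play_rows", "body": {"commands": [[[0,0,0.02,0,0,0,0.8],[0,0,0.04,0,0,0,0.8],[0,0,0.055,0,0,0,0.8],[0,0,0.06,0,0,0,0.8],[0,0,0.06,0,0,0,0.8]]]}}

```text
time_s: 4.65
tcp_pos: [0.5448, -0.1333, 0.171]
ee_rot: [[-0.992, -0.129, 0.001], [-0.129, 0.992, 0.0], [-0.001, 0.0, -1.0]]
wrist_force: [0.3, 0.2, -0.2]
gripper_width: 0.611
```

```bash
python3 - <<'E'
from station import r
from h import *
s=r.sense();c=r.capture("wrist");d=r.capture("scene");print(np.round(s["tcp_pos"],4),s["gripper_width"],s["wrist_force"])
i=np.hstack([c["image"],d["image"]])[:,:,::-1];cv2.imwrite("pics/w2.png",cv2.resize(i,(800,300)))
E
```

```text
[ 0.5448 -0.1333  0.171 ] 0.6114153165859109 [ 0.31237843  0.17557565 -0.15821076]
```

View pics/w2.png

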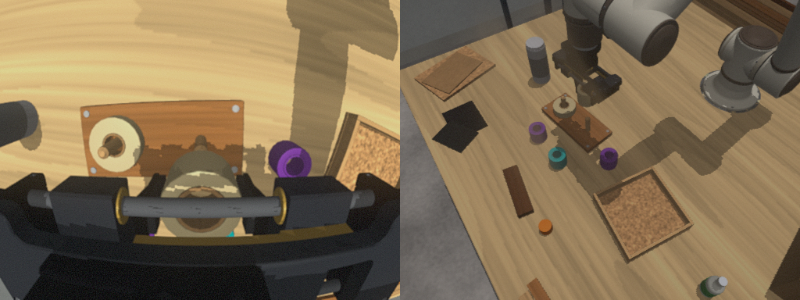

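The roll is held upright between the fingers at (200,200), and the post is free. The flat roll is still on its post. Carrying to the tray now.

Request:
{"method": "play_rows", "body": {"commands": [[[0.003,0.025,0,0,0,0,0.8],[0.007,0.06,0,0,0,0,0.8],[0.011,0.1,0,0,0,0,0.8],[0.015,0.14,0,0,0,0,0.8],[0.019,0.18,0,0,0,0,0.8]]]}}

```text
time_s: 5.25
tcp_pos: [0.563, 0.0479, 0.1693]
ee_rot: [[-0.992, -0.129, -0.002], [-0.129, 0.992, -0.001], [0.002, -0.0, -1.0]]
wrist_force: [0.5, 0.4, -1.1]
gripper_width: 0.611
```

Request:
{"method": "play_rows", "body": {"commands": [[[0.004,0.04,0,0,0,0,0.8],[0.008,0.08,0,0,0,0,0.8],[0.012,0.115,0,0,0,0,0.8],[0.015,0.135,-0.01,0,0,0,0.8],[0.015,0.137,-0.03,0,0,0,0.8]]]}}

```text
time_s: 5.75
tcp_pos: [0.5794, 0.1863, 0.14]
ee_rot: [[-0.991, -0.132, 0.002], [-0.132, 0.991, 0.001], [-0.002, 0.001, -1.0]]
wrist_force: [-0.5, -0.0, -1.0]
gripper_width: 0.609
```

Request:
{"method": "play_rows", "body": {"commands": [[[0,0,-0.02,0,0,0,0.8],[0,0,-0.04,0,0,0,0.8],[0,0,-0.06,0,0,0,0.8],[0,0,-0.08,0,0,0,0.8],[0,0,-0.085,0,0,0,0.8]]]}}

```text
time_s: 6.25
tcp_pos: [0.5762, 0.1819, 0.0516]
ee_rot: [[-0.992, -0.128, -0.007], [-0.128, 0.992, -0.004], [0.007, -0.003, -1.0]]
wrist_force: [-0.1, 0.3, -1.0]
gripper_width: 0.613
```

```bash
python3 - <<'E'
from station import r
from h import *
s=r.sense();c=r.capture("wrist");s2=r.sense();print(np.round(s["tcp_pos"],4),np.round(s2["tcp_pos"],4),s["gripper_width"],s["wrist_force"])
d=r.capture("scene");i=np.hstack([c["image"],d["image"]])[:,:,::-1];cv2.imwrite("pics/w3.png",cv2.resize(i,(800,300)))
w=wcloud(c,s);T=s["tcp_pos"];W=w.reshape(-1,3);W=W[~np.isnan(W[:,0])]
P=W[(np.hypot(*(W[:,:2]-T[:2]).T)<.032)&(W[:,2]>T[2]-.03)&(W[:,2]<T[2]+.08)]
print(len(P),np.histogram(P[:,2]-T[2],20))
E
```

```text
[0.5762 0.1819 0.0516] [0.5768 0.1822 0.0522] 0.6131088661848143 [-0.13424247  0.2714272  -1.03100721]
8208 (array([ 103,  178,  196,  219,  243,  261,  291,  319,  500,  548, 4296,
         71,   72,  519,  112,  109,   87,   53,   20,   11]), array([-0.01108115, -0.00654118, -0.00200122,  0.00253875,  0.00707872,
        0.01161868,  0.01615865,  0.02069862,  0.02523859,  0.02977855,
        0.03431852,  0.03885849,  0.04339846,  0.04793842,  0.05247839,
        0.05701836,  0.06155833,  0.06609829,  0.07063826,  0.07517823,
        0.0797182 ]))
```

View pics/w3.png

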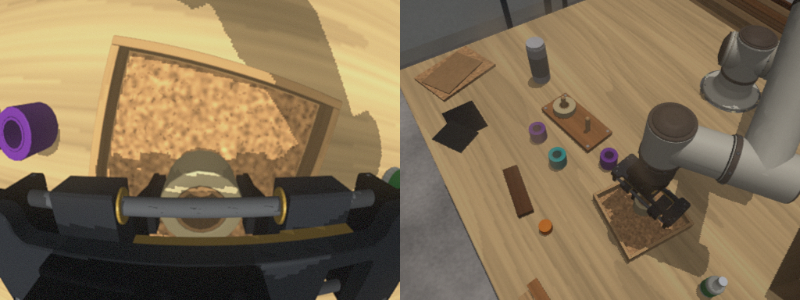

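The roll is upright over the middle of the tray. Its bottom is about 11.5 mm below the TCP, so I expect floor contact at TCP z of about 0.0195.

Request:
{"method": "play_rows", "body": {"commands": [[[0,0,-0.007,0,0,0,0.8],[0,0,-0.014,0,0,0,0.8],[0,0,-0.021,0,0,0,0.8],[0,0,-0.026,0,0,0,0.8],[0,0,-0.029,0,0,0,0.8]]]}}

```text
time_s: 6.85
tcp_pos: [0.5784, 0.1835, 0.026]
ee_rot: [[-0.992, -0.129, -0.001], [-0.129, 0.992, -0.0], [0.001, -0.0, -1.0]]
wrist_force: [-0.5, 0.5, -0.9]
gripper_width: 0.612
```

Request:
{"method": "play_rows", "body": {"commands": [[[0,0,-0.001,0,0,0,0.8],[0,0,-0.002,0,0,0,0.8],[0,0,-0.003,0,0,0,0.8],[0,0,-0.003,0,0,0,0.8],[0,0,-0.003,0,0,0,0.8]]]}}

```text
time_s: 7.35
tcp_pos: [0.5787, 0.1837, 0.0237]
ee_rot: [[-0.992, -0.129, 0.0], [-0.129, 0.992, 0.0], [-0.0, 0.0, -1.0]]
wrist_force: [0.5, -0.1, -0.2]
gripper_width: 0.611
```

Request:
{"method": "play_rows", "body": {"commands": [[[0,0,-0.001,0,0,0,0.8],[0,0,-0.002,0,0,0,0.8],[0,0,-0.0025,0,0,0,0.8],[0,0,-0.003,0,0,0,0.8],[0,0,-0.003,0,0,0,0.8]]]}}

```text
time_s: 7.85
tcp_pos: [0.5786, 0.1836, 0.0205]
ee_rot: [[-0.992, -0.129, -0.0], [-0.129, 0.992, -0.0], [0.0, -0.0, -1.0]]
wrist_force: [0.1, -0.2, -0.7]
gripper_width: 0.61
```

Request:
{"method": "play_rows", "body": {"commands": [[[0,0,-0.0005,0,0,0,0.8],[0,0,-0.001,0,0,0,0.8],[0,0,-0.001,0,0,0,0.8],[0,0,-0.001,0,0,0,0.8]]]}}

```text
time_s: 8.25
tcp_pos: [0.5786, 0.1836, 0.0198]
ee_rot: [[-0.992, -0.13, 0.0], [-0.13, 0.992, 0.0], [-0.0, 0.0, -1.0]]
wrist_force: [-0.6, 0.5, 2.0]
gripper_width: 0.609
```

Request:
{"method": "play_rows", "body": {"commands": [[[0,0,-0.0005,0,0,0,0.8],[0,0,-0.0005,0,0,0,0.8],[0,0,-0.0005,0,0,0,0.8]]]}}

```text
time_s: 8.55
tcp_pos: [0.5787, 0.1836, 0.0198]
ee_rot: [[-0.992, -0.13, 0.0], [-0.13, 0.992, 0.0], [-0.0, -0.0, -1.0]]
wrist_force: [-2.6, 0.4, 5.9]
gripper_width: 0.609
```

The wrist force of 5.9 N, with z stopped at 0.0198, confirms floor contact. I'll release gently, then retreat straight up.

Request:
{"method": "play_rows", "body": {"commands": [[[0,0,0,0,0,0,0.35],[0,0,0,0,0,0,0.3],[0,0,0,0,0,0,0.15],[0,0,0,0,0,0,0],[0,0,0,0,0,0,0]]]}}

```text
time_s: 9.05
tcp_pos: [0.5786, 0.1836, 0.0188]
ee_rot: [[-0.992, -0.129, -0.0], [-0.129, 0.992, -0.0], [0.0, -0.0, -1.0]]
wrist_force: [0.2, 0.6, 0.2]
gripper_width: 0.886
```

Request:
{"method": "play_rows", "body": {"commands": [[[0,0,0,0,0,0,0],[0,0,0,0,0,0,0],[0,0,0.005,0,0,0,0],[0,0,0.015,0,0,0,0],[0,0,0.03,0,0,0,0]]]}}

```text
time_s: 9.55
tcp_pos: [0.5783, 0.1834, 0.0494]
ee_rot: [[-0.992, -0.129, -0.001], [-0.129, 0.992, -0.001], [0.001, -0.0, -1.0]]
wrist_force: [0.4, 0.3, -0.2]
gripper_width: 1.0
```

Request:
{"method": "play_rows", "body": {"commands": [[[0,0,0.025,0,0,0,0],[0,0,0.055,0,0,0,0],[0,0,0.09,0,0,0,0],[0,0,0.12,0,0,0,0],[0,0,0.13,0,0,0,0]]]}}

```text
time_s: 10.05
tcp_pos: [0.5804, 0.1844, 0.1842]
ee_rot: [[-0.991, -0.13, 0.008], [-0.13, 0.992, 0.004], [-0.008, 0.003, -1.0]]
wrist_force: [-0.3, -0.1, 0.1]
gripper_width: 1.003
```

```bash
python3 - <<'E'
from station import r
from h import *
s=r.sense();c=r.capture("wrist");print(np.round(s["tcp_pos"],4),s["gripper_width"],s["wrist_force"],s["time_s"])
d=r.capture("scene");i=np.hstack([c["image"],d["image"]])[:,:,::-1];cv2.imwrite("pics/w4.png",cv2.resize(i,(800,300)))
W=wcloud(c,s).reshape(-1,3);W=W[~np.isnan(W[:,0])]
P=W[(np.hypot(*(W[:,:2]-s["tcp_pos"][:2]).T)<.05)&(W[:,2]>.048)&(W[:,2]<.07)]
print(len(P),np.median(P[:,2]),cv2.minEnclosingCircle(P[:,:2].astype(np.float32)))
E
```

```text
[0.5804 0.1844 0.1842] 1.0029561731028942 [-0.31944424 -0.11102697  0.10723389] 10.05
1652 0.057188709242091754 ((0.5782849788665771, 0.18337935209274292), 0.027026323601603508)
```

View pics/w4.png

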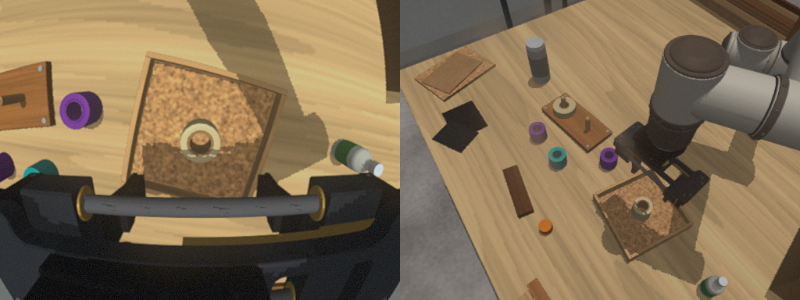

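The roll stands upright in the middle of the tray: wrist view (200,140), scene view (642,207). Its top is at z 0.057, against 0.056 expected. The flat roll is still on its post, and the gripper is clear.

```bash
python3 -c "
from station import r
print(r.finish_job())"
```

```text
the job is handed in; nothing more can be done
None
```

The tall, slim roll now stands on its end on the tray floor, and the job is handed in at about 10 s of the 38 s allowed.

I gripped the roll on its post, lifted it straight up clear of the tip and carried it level to the middle of the tray. I lowered it until it touched the floor at about 6 N, then released it and raised the gripper straight up.

- **Placement:** the last wrist-camera reading puts the roll's centre at (0.578, 0.183) and its top at z = 0.057 m, against 0.056 m expected for a roll standing on the floor.
- **Rest of the scene:** in the last picture the flat roll is still on its post and the purple and turquoise look-alikes are where they were. The gripper is about 13 cm above the roll, touching nothing.
- **Forces:** the highest wrist force reported was about 6.5 N. No check failed or disagreed.

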